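# Press the push-on cap home and lock the reject bin

### The job

The reject bin's turn catch is back on its stud with a new toothed push-on cap only started on the tip. First press the cap straight down until it sits level and fully home on the catch; then tip the emptied bin back flat on the table and swing the catch right round to its stop pin, so that its end lies over the bin's foot lip and locks the bin down. Do not disturb the egg scale or the egg in its stand.

Things in the scene. Friction and masses are not known exactly. Their poses are not given: they have to be found in the camera images.
- cap_crown (a point): top middle of the push-on cap, a bright steel axle cap with inner teeth: flange 29 mm across, closed dome 21 mm across with a flat crown, 16 mm from flange to crown. It sits on the tip of an upright 12 mm stud in the middle of the turn catch. Crown starts 37.5 to 40 mm above the table; 30 mm when the flange is home on the catch's brass bush. z axis: the cap's axis, upright when level
- cap (a joint): how far the cap is driven down the stud, m: starts at 0 to 0.0025, 0.010 is home against a hard stop. The teeth grip: about 12 N drives it down and it stays where it is left. It starts up to 0.06 rad crooked; a flat push over its middle squares it, a push on one side only (some 8 mm off the middle) cocks it
- stud_foot (a point): centre of the stud at table height, on the catch's steel base plate (68 x 60 x 4 mm, fixed to the table on the robot's side of the bin, stud about 160 mm short of the table edge, plate turned up to 0.12 rad). x axis: the way the catch's end points when fully swung over the bin's lip
- catch (a joint): angle of the turn catch about the stud, rad, growing clockwise seen from above: at 0 its end points 90 degrees left of the base plate's x axis (along the bin), at 1.571 it lies over the bin's lip, the strap against its stop pin. Starts at 0 to 0.4; it stays where it is left, 1 to 2 N at the knob moves it
- catch_knob (a point): top middle of the catch's thumb knob: upright black plastic, 14 mm across, from 14 to 34 mm above the table (on a thinner stem), 42 mm from the stud axis, opposite the catch's end. The catch is a dark steel strap 18 mm wide and 4 mm thick, lying 6 to 10 mm above the table
- catch_end (a point): rounded far end of the catch strap, 55 mm from the stud axis; over the bin's lip when locked
- bin (a joint): tip angle of the bin about its hinge, rad: 0 is flat on the table (closed); it starts tipped out over the table edge at 1.0 to 1.25, hard stop at 1.4. The stiff hinge keeps the bin where it is left above about 0.7; below that it sinks shut by itself. 1 to 2 N at the rim moves it
- bin_hinge (a point): middle of the bin's hinge line, along y at the table's far edge, table-top height. The bin is a bare aluminium tray open on top: 200 mm along y, 104 mm from hinge to robot-side wall, walls 80 mm high, far wall flared outward as a pouring lip
- bin_rim (a point): middle of the rolled rim of the bin's robot-side wall. Closed, it is 102 mm nearer the robot than the hinge and 83 mm above the table; tipped, it is swung up and outward about the hinge by the joint angle, the bin's inside facing away from the robot. Rim and wall run 200 mm along y; wall 3 mm thick, rim 6 mm
- candler: bystander: steel candler box 150 x 160 mm, 174 mm high with a rubber cup on top, fixed. Origin under its middle
- egg_scale: bystander: chrome egg scale 75 x 120 mm, 115 mm high, loose. Origin under its middle
- stand: bystander: round wooden egg stand on rubber feet, 92 mm across, 45 mm high, loose. Origin under its middle
- stand_egg: bystander: brown egg standing in the stand, 43 x 57 mm, loose. Origin at its lower tip
- bin_lip (a point): middle of the outer edge of the bin's foot lip: a flat strip 180 mm along y and 3 mm thick that sticks out 24 mm towards the robot from the foot of the robot-side wall, 128 mm from the hinge. The catch must lie over it, so the bin has to be down before the catch is swung
Not all that is in view belongs to the job. What is shaped like the part that bears cap_crown but pink or turquoise is not meant.

How it is judged:
By the outcome, as a careful person would: the job done as asked, in the order asked, and still so for the second after the job is handed in, with the robot touching nothing.
It also fails if it takes over 67 s, if anything falls off the work surface, if the arm or the gripper's body presses on something with over 40 N, if the wrist force passes 120 N, or if a joint passes its speed limit or range.

### The arm

A 6-joint arm with a two-finger parallel gripper is mounted at the origin on the work surface. World frame = base frame: x ahead of the robot, y to its left, z up, the work surface at z = 0. Lengths are in m, angles in rad, forces in N, time in s.
With the tool pointing down it reaches from about 0.325 to 0.9 m from the base axis. Payload 6.1 kg.
Tool frame: the origin (TCP) lies at the very end of the fingers, on their centre line; the grasp point (between the pads) lies 19 mm behind it (env.tcp_to_grasp is the distance from the TCP to the grasp point, in m); z points along the fingers, y is the line along which they close (so a half turn about z gives the same grasp; the last joint's range is limited). The gripper opens to 87 mm and grips with 3 to 60 N. Pads are 19 mm wide; open, the fingers measure 117 mm over their backs; the gripper's body (75 mm by 190 mm) begins 51 mm behind the grasp point.
Start: joints at [1.2, 0.22, 1.526, -0, 1.395, -0.126], TCP at [0.151, 0.606, 0.223] pointing down, gripper open.
Joint ranges: [-2.98, 2.98], [-0.91, 2.08], [0.09, 2.57], [-1.24, 4.39], [0.2, 2.65], [-2.68, 2.68]. Speed limits (rad/s): [2.57, 2.57, 3.01, 3.14, 3.14, 3.14].

### API

Orientations are given as a rotation vector (axis times angle).
In Python, from workcell import env, optics, job gives the robot as it stands.
- The arm moves only by the tool arm_command, never from a script. Its argument "targets" is text: rows parted by semicolons, each of 7 numbers parted by spaces: the turn, a rotation vector about the tool's x, y, z in degrees, then the shift along the tool's x, y, z in m, then the opening, from 0 (shut) to 1 (fully open). In form: ax ay az tx ty tz claw; .... A call has exactly 10 rows; each row is the pose to reach, as a shift and turn from the pose commanded when the call began, along the tool's axes at that moment; what a row does not reach only later rows make up. A row lasts 1/8 s, in which the tool goes at most 62.5 mm and 10.7 degrees, less where a joint would pass 70% of its speed; a pose out of reach is approached as far as the arm can. A call with a gripper value outside its range is refused whole. The fingers move at their own pace and stop on an object; "force" is the grip in N (left out, the last holds). Time passes only in rows, so rows that repeat a pose let the fingers close, or fill a call up. It gives the time, the measured TCP pose, the force, the opening and the grip force at its end, in the units of the state.
- env.get_state(): the state, without advancing time (a new reading comes with each control period).
- optics.capture(name): name is "scene" or "top" or "wrist"; returns a dict with "color" (400x640x3 uint8, red, green, blue), "camera_matrix" (3x3 intrinsics, pixels), "k1" (the pictures are not rectified: a ray, as slopes to the right and down, at radius r is drawn at 1 + k1 r^2 times it, then the intrinsics apply), "R" (3x3) and "t" (3): a world point X has camera coordinates R X + t; the wrist camera has in their place "T_tool_cam" (4x4, takes a point from camera to tool coordinates, whose origin is the TCP and whose axes are the flange's). Camera axes: x right, y down, z forward; pixel columns grow to the right and rows downward; lengths in m; the calibration is good to about 2 mm. A picture is of the moment at which its call begins: read the wrist's pose just before it. There is no depth.
- job.close_job(): hands the job in; it is judged then, once.
The state is a dict: "time": time; "q": joint angles; "joint_vel": joint speeds; "joint_torque": joint torques, N m; "tool_pos": TCP position; "orientation": TCP orientation; "ft_force": force on the tool from outside, world axes, zero at the start; "wrist_torque": the same for the moment, N m; "finger_gap": finger opening in m; "finger_force": force on a finger pad.
Only numpy, scipy, OpenCV 4.12 (cv2) and the standard library are available. Lean on these libraries where they do the work, as an engineer would, in place of code of your own. Each camera call takes 0.05 s, during which the arm holds its last target. There are 200 camera calls.

## Working session

There is one attempt and no reset: what is moved stays moved. The work goes in short steps, Python scripts to look and compute and a tool call to move; the robot and the scene stay as the last step left them, time stands still between calls to the robot, and variables do not carry over. Pictures are saved under pics/ and viewed, at most 10 in all, crops included, and the job is handed in when it is done.

Besides the shell and the picture viewer there is one more tool, called after ">>>" by a JSON object that holds its "fn" and its "kwargs". arm_command: Moves the arm, as the interface text tells. Its arguments: {"type":"object","properties":{"targets":{"type":"string"},"force":{"type":"number"}},"required":["targets"]}

```bash
mkdir -p pics; cat > h.py <<'E'
import numpy as np, cv2
from scipy.spatial.transform import Rotation as Ro
from workcell import env, optics, job
def cap(n,f=None):
    s=env.get_state(); c=optics.capture(n)
    if n=='wrist':
        T=np.eye(4);T[:3,:3]=Ro.from_rotvec(s['orientation']).as_matrix();T[:3,3]=s['tool_pos']
        M=np.linalg.inv(T@np.array(c['T_tool_cam']));c['R']=M[:3,:3];c['t']=M[:3,3]
    if f: cv2.imwrite('pics/'+f,c['color'][:,:,::-1])
    return c
def ray(c,u,v):
    K=np.array(c['camera_matrix']);k=c['k1']
    d=np.array([(u-K[0,2])/K[0,0],(v-K[1,2])/K[1,1]]);p=d.copy()
    for _ in range(20): p=d/(1+k*(p@p))
    R=np.array(c['R']);t=np.array(c['t'])
    return -R.T@t, R.T@np.array([p[0],p[1],1.])
def atz(c,u,v,z):
    o,d=ray(c,u,v);return o+d*(z-o[2])/d[2]
def proj(c,X):
    p=np.array(c['R'])@np.array(X)+np.array(c['t']);q=p[:2]/p[2];q=q*(1+c['k1']*(q@q));K=np.array(c['camera_matrix'])
    return K[0,0]*q[0]+K[0,2],K[1,1]*q[1]+K[1,2]
def tri(c1,p1,c2,p2):
    o1,d1=ray(c1,*p1);o2,d2=ray(c2,*p2)
    A=np.stack([d1,-d2],1);s=np.linalg.lstsq(A,o2-o1,rcond=None)[0]
    a=o1+s[0]*d1;b=o2+s[1]*d2
    return (a+b)/2,np.linalg.norm(a-b)
E
python3 - <<'E'
from h import *
import pickle
D={}
for n in ['scene','top']: D[n]=cap(n,n+'.png')
pickle.dump(D,open('c.pkl','wb'))
s=env.get_state();print(s['time'],s['tool_pos'],s['orientation'],s['ft_force'])
for n in D: print(n,-np.array(D[n]['R']).T@D[n]['t'])
E
```

```text
0.1 [0.15127917 0.60583291 0.22155517] [-3.83493864e-01 -3.11770075e+00  2.66175075e-03] [-0.36612812 -0.73893069 -1.02555731]
scene [ 0.86822196 -0.5520569   0.97903895]
top [ 3.36332350e-01 -1.08341457e-03  1.17404572e+00]
```

View pics/scene.png

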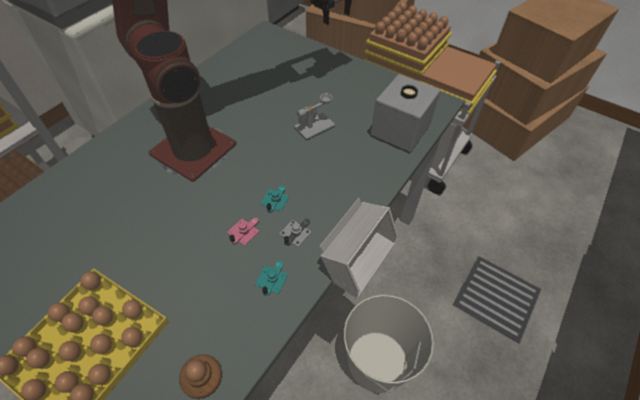

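View pics/top.png

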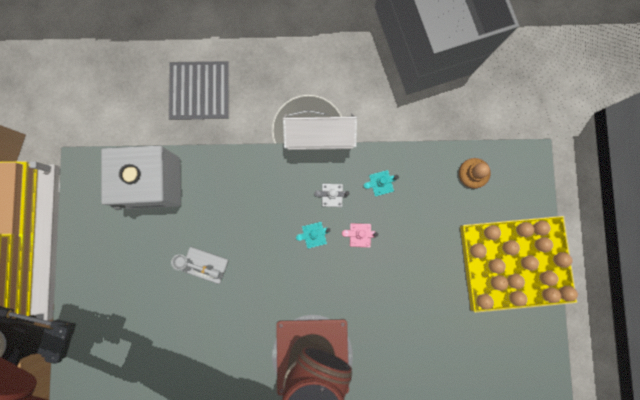

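The grey catch is at about (332,194) in the top view and (296,232) in the scene view. The bin is tipped at the table edge, with decoys around the catch. I'll enlarge both next.

```bash
python3 - <<'E'
from h import *
import pickle
D=pickle.load(open('c.pkl','rb'))
a=D['top']['color'][105:225,270:370];b=D['scene']['color'][190:300,270:410]
a=cv2.resize(a,None,fx=4,fy=4,interpolation=3)
b=cv2.resize(b,None,fx=2.8,fy=2.8,interpolation=3)
im=np.zeros((480,800,3),np.uint8);im[:480,:400]=a;im[:b.shape[0],402:402+b.shape[1]]=b
cv2.imwrite('pics/z.png',im[:,:,::-1])
print([atz(D['top'],332,194,.035),atz(D['scene'],296,232,.035)])
E
```

```text
[array([ 0.46811212, -0.06711198,  0.035     ]), array([ 0.48313372, -0.0810455 ,  0.035     ])]
```

View pics/z.png

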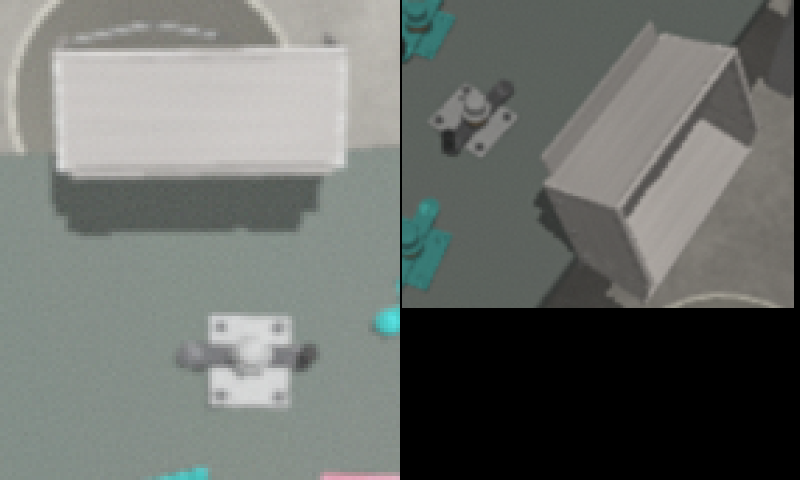

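The crop shows the catch with its knob on the right (−y, crop pixel (308,355)), its end on the left (185,353) and the crown at about (253,351). That puts the catch angle near 0.

```bash
cat >> h.py <<'E'
def go(X,yaw=0.,rv=None):
    # relative move from measured pose to world X, tool down, tool y along world y turned by yaw
    s=env.get_state();R=Ro.from_rotvec(s['orientation'])
    T=Ro.from_euler('z',yaw)*Ro.from_matrix(np.diag([-1.,1,-1])) if rv is None else Ro.from_rotvec(rv)
    print('turn',np.round((R.inv()*T).as_rotvec(degrees=True),2),'shift',np.round(R.inv().apply(np.array(X)-s['tool_pos']),4),'t',s['time'])
E
python3 - <<'E'
from h import *
import pickle
D=pickle.load(open('c.pkl','rb'))
A,B=D['top'],D['scene']
ta=lambda u,v:(270+(u+.5)/4-.5,105+(v+.5)/4-.5)
sb=lambda u,v:(270+(u-402)/2.8,190+v/2.8)
print('crown',tri(A,ta(253,349),B,sb(475,100)))
for p in [(208,316),(291,316),(291,408),(208,408)]: print('plate',atz(A,*ta(*p),.004))
print('knob',atz(A,*ta(309,354),.034),'end',atz(A,*ta(178,354),.01))
print('rimL/R',tri(A,ta(55,50),B,sb(735,48)),tri(A,ta(345,48),B,sb(612,207)))
print('lip',tri(A,ta(62,175),B,sb(652,25)),tri(A,ta(335,172),B,sb(545,160)))
print('edge',atz(A,*ta(20,152),0))
go([.44,-.07,.25])
E
```

```text
crown (array([ 0.47389851, -0.06894457,  0.04255883]), np.float64(0.0012842954944582061))
plate [ 0.50384932 -0.03832493  0.004     ]
plate [ 0.50267041 -0.10107491  0.004     ]
plate [ 0.43290861 -0.09916331  0.004     ]
plate [ 0.43412345 -0.03678076  0.004     ]
knob [ 0.46998063 -0.11097647  0.034     ] end [ 0.47466851 -0.01500646  0.01      ]
rimL/R (array([0.67073153, 0.06618608, 0.13226798]), np.float64(0.00017673464618763086)) (array([ 0.66765939, -0.13325177,  0.13211804]), np.float64(0.0033115977279499454))
lip (array([0.5886229 , 0.06330901, 0.10789482]), np.float64(0.0024067593283105086)) (array([ 0.58884248, -0.12288366,  0.11494617]), np.float64(0.005679827224739377))
edge [0.63366684 0.10254105 0.        ]
turn [ -0.1   -0.02 -14.02] shift [-0.4439 -0.5858 -0.0275] t 0.1
```

>>> {"fn": "arm_command", "kwargs": {"targets": "0 0 -1.4 -0.044 -0.058 -0.003 0;0 0 -2.8 -0.089 -0.117 -0.006 0;0 0 -4.2 -0.133 -0.176 -0.008 0;0 0 -5.6 -0.177 -0.234 -0.011 0;0 0 -7 -0.222 -0.293 -0.014 0;0 0 -8.4 -0.266 -0.351 -0.016 0;0 0 -9.8 -0.311 -0.410 -0.02 0;0 0 -11.2 -0.355 -0.469 -0.022 0;0 0 -12.6 -0.4 -0.527 -0.025 0;0 0 -14 -0.444 -0.586 -0.028 0"}}

```text
time: 1.35
tool_pos: [0.3971, 0.03, 0.2463]
orientation: [-0.0, 3.141, 0.0]
ft_force: [2.1, 0.6, -0.2]
finger_gap: 0.0019
finger_force: 0.0
```

>>> {"fn": "arm_command", "kwargs": {"targets": "0 0 0 0 0 0 0;0 0 0 0 0 0 0;0 0 0 0 0 0 0;0 0 0 0 0 0 0;0 0 0 0 0 0 0;0 0 0 0 0 0 0;0 0 0 0 0 0 0;0 0 0 0 0 0 0;0 0 0 0 0 0 0;0 0 0 0 0 0 0"}}

```text
time: 2.6
tool_pos: [0.3969, 0.032, 0.2462]
orientation: [-0.001, -3.142, 0.0]
ft_force: [0.0, 0.4, -0.1]
finger_gap: 0.0005
finger_force: 0.0
```

```bash
python3 - <<'E'
from h import *
import pickle
c=cap('wrist','w1.png');pickle.dump(c,open('w1.pkl','wb'))
go([.44,-.07,.25]);print(proj(c,[.469,-.069,.04]),-c['R'].T@c['t'])
E
```

```text
turn [-0.    0.   -0.03] shift [-0.0432 -0.102  -0.0038] t 2.65
(np.float64(233.03224833449138), np.float64(230.17623474028454)) [0.32774932 0.03221848 0.40741102]
```

View pics/w1.png

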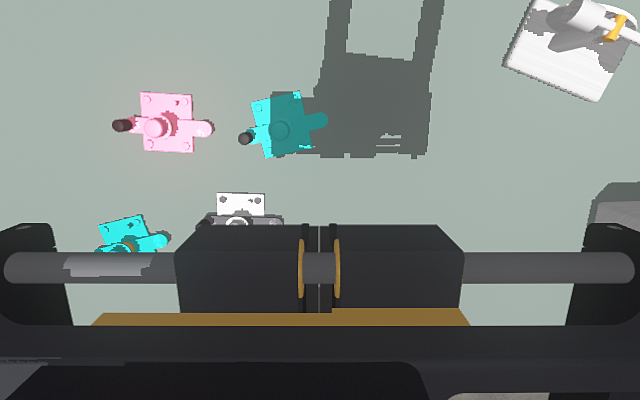

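The wrist view shows the catch partly hidden behind the fingers at (240,205). The camera sits on the robot side, so I'll move the TCP past the stud to see it.

>>> {"fn": "arm_command", "kwargs": {"targets": "0 0 0 -0.035 -0.025 0 0;0 0 0 -0.07 -0.05 0 0;0 0 0 -0.105 -0.075 0 0;0 0 0 -0.143 -0.101 0 0;0 0 0 -0.143 -0.101 0 0;0 0 0 -0.143 -0.101 0 0;0 0 0 -0.143 -0.101 0 0;0 0 0 -0.143 -0.101 0 0;0 0 0 -0.143 -0.101 0 0;0 0 0 -0.143 -0.101 0 0"}}

```text
time: 3.9
tool_pos: [0.5398, -0.0688, 0.2465]
orientation: [0.0, 3.141, -0.0]
ft_force: [-0.3, 0.3, -0.4]
finger_gap: 0.0005
finger_force: 0.0
```

```bash
python3 - <<'E'
from h import *
import pickle
c=cap('wrist','w2.png');pickle.dump(c,open('w2.pkl','wb'))
u,v=proj(c,[.469,-.069,.02]);u0,v0=int(u)-100,max(int(v)-75,0);print(u0,v0,u,v,env.get_state()['tool_pos'])
cv2.imwrite('pics/w2z.png',cv2.resize(c['color'][v0:v0+150,u0:u0+200,::-1],None,fx=4,fy=4,interpolation=3))
E
```

```text
218 29 318.39411397667476 104.7251878331362 [ 0.53975085 -0.06889888  0.24637459]
```

View pics/w2z.png

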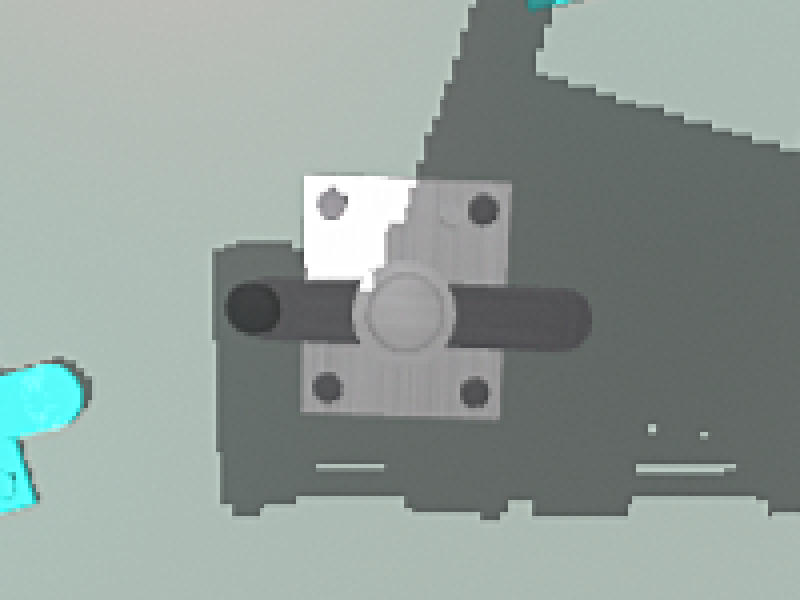

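The catch is clear here: crown at crop pixel (406,312), knob (253,307), end (592,320), plate corners (303,176), (512,181), (500,418) and (301,412).

```bash
python3 - <<'E'
from h import *
import pickle
c=pickle.load(open('w2.pkl','rb'))
f=lambda u,v,z:np.round(atz(c,218+(u+.5)/4-.5,29+(v+.5)/4-.5,z),4)
print('crown',f(406,312,.039),'flange',f(404,314,.023),'knob',f(253,307,.034),'end',f(592,320,.01))
P=[f(*p,.004) for p in [(303,176),(512,181),(500,418),(301,412)]];print(P,np.mean(P,0))
cr=f(406,312,.039)
go([cr[0],cr[1],.06])
E
```

```text
crown [ 0.4711 -0.0682  0.039 ] flange [ 0.4716 -0.0687  0.023 ] knob [ 0.4697 -0.1098  0.034 ] end [ 0.4733 -0.0141  0.01  ]
[array([ 0.4332, -0.0977,  0.004 ]), array([ 0.4346, -0.0377,  0.004 ]), array([ 0.5019, -0.0399,  0.004 ]), array([ 0.5001, -0.0996,  0.004 ])] [ 0.46745  -0.068725  0.004   ]
turn [-0.    0.02 -0.02] shift [0.0687 0.0007 0.1864] t 3.95
```

>>> {"fn": "arm_command", "kwargs": {"targets": "0 0 0 0.034 0 0.03 0;0 0 0 0.0685 0 0.06 0;0 0 0 0.0685 0 0.1 0;0 0 0 0.0685 0 0.14 0;0 0 0 0.0685 0 0.17 0;0 0 0 0.0685 0 0.19 0;0 0 0 0.0685 0 0.196 0;0 0 0 0.0685 0 0.198 0;0 0 0 0.0685 0 0.2 0;0 0 0 0.0685 0 0.2 0", "force": 20}}

```text
time: 5.2
tool_pos: [0.4718, -0.0691, 0.0469]
orientation: [0.001, 3.14, -0.001]
ft_force: [0.6, 0.5, -0.4]
finger_gap: 0.0007
finger_force: 0.0
```

```bash
python3 - <<'E'
from h import *
go([.4713,-.0685,.030]);print(env.get_state()['tool_pos'],env.get_state()['ft_force'])
E
```

```text
turn [-0.02  0.07 -0.03] shift [0.0006 0.0006 0.0169] t 5.2
[ 0.47183144 -0.06913826  0.04686735] [ 0.64355935  0.53323332 -0.39129568]
```

Free above the crown; I'll press slowly.

>>> {"fn": "arm_command", "kwargs": {"targets": "0 0 0 0.0005 0.0005 0.003 0;0 0 0 0.0005 0.0005 0.005 0;0 0 0 0.0005 0.0005 0.007 0;0 0 0 0.0005 0.0005 0.009 0;0 0 0 0.0005 0.0005 0.010 0;0 0 0 0.0005 0.0005 0.011 0;0 0 0 0.0005 0.0005 0.012 0;0 0 0 0.0005 0.0005 0.013 0;0 0 0 0.0005 0.0005 0.014 0;0 0 0 0.0005 0.0005 0.014 0"}}

```text
time: 6.45
tool_pos: [0.4713, -0.0685, 0.0333]
orientation: [0.0, 3.141, -0.0]
ft_force: [-3.0, 1.4, 11.4]
finger_gap: 0.0006
finger_force: 5.3
```

>>> {"fn": "arm_command", "kwargs": {"targets": "0 0 0 0 0 0.0005 0;0 0 0 0 0 0.001 0;0 0 0 0 0 0.0015 0;0 0 0 0 0 0.002 0;0 0 0 0 0 0.0025 0;0 0 0 0 0 0.003 0;0 0 0 0 0 0.0033 0;0 0 0 0 0 0.0036 0;0 0 0 0 0 0.0038 0;0 0 0 0 0 0.004 0"}}

```text
time: 7.7
tool_pos: [0.4716, -0.0686, 0.0301]
orientation: [0.001, 3.141, -0.0]
ft_force: [-6.2, 2.1, 18.7]
finger_gap: 0.0006
finger_force: 9.3
```

>>> {"fn": "arm_command", "kwargs": {"targets": "0 0 0 0 0 0.0003 0;0 0 0 0 0 0.0006 0;0 0 0 0 0 0.0009 0;0 0 0 0 0 0.0012 0;0 0 0 0 0 0.0015 0;0 0 0 0 0 0.0015 0;0 0 0 0 0 0.0015 0;0 0 0 0 0 0.0015 0;0 0 0 0 0 0.0015 0;0 0 0 0 0 0.0015 0"}}

```text
time: 8.95
tool_pos: [0.4721, -0.0688, 0.0299]
orientation: [0.0, 3.14, -0.001]
ft_force: [-10.4, 3.3, 27.9]
finger_gap: 0.0004
finger_force: 14.3
```

>>> {"fn": "arm_command", "kwargs": {"targets": "0 0 0 0 0 -0.01 0;0 0 0 0 0 -0.03 0;0 0 0 0 0 -0.08 0;0 0 0 0 0 -0.14 0;0 0 0 -0.01 0 -0.19 0;0 0 0 -0.04 0 -0.217 0;0 0 0 -0.068 0 -0.217 0;0 0 0 -0.068 0 -0.217 0;0 0 0 -0.068 0 -0.217 0;0 0 0 -0.068 0 -0.217 0"}}

```text
time: 10.2
tool_pos: [0.5379, -0.0684, 0.2431]
orientation: [-0.001, -3.14, -0.0]
ft_force: [-0.4, -0.5, -0.1]
finger_gap: 0.0004
finger_force: 0.0
```

```bash
python3 - <<'E'
from h import *
import pickle
c=cap('wrist');pickle.dump(c,open('w3.pkl','wb'))
u0,v0=218,29
cv2.imwrite('pics/w3z.png',cv2.resize(c['color'][v0+30:v0+130,u0+30:u0+170,::-1],None,fx=5,fy=5,interpolation=3))
go([.71,-.035,.2464])
E
```

```text
turn [ 0.01 -0.05 -0.04] shift [-0.172   0.0336 -0.0032] t 10.25
```

View pics/w3z.png

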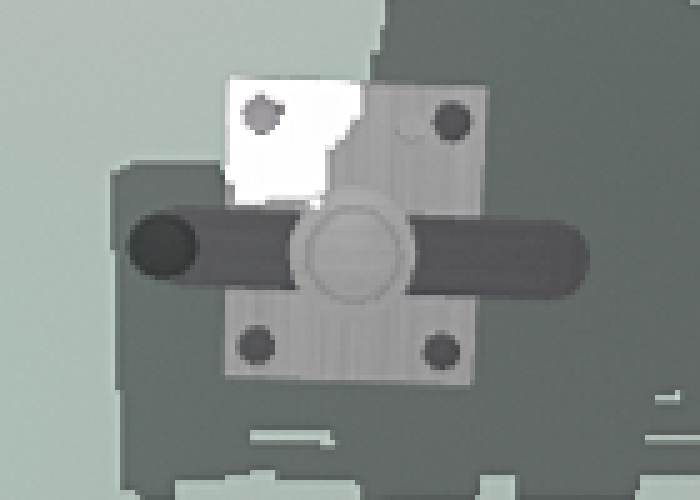

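The cap is level, with its rings concentric at (353,254), and the catch has not moved. Next I'll go beyond the bin rim and down.

>>> {"fn": "arm_command", "kwargs": {"targets": "0 0 0 -0.045 0.01 0 0;0 0 0 -0.09 0.02 0 0;0 0 0 -0.135 0.03 0 0;0 0 0 -0.172 0.034 0 0;0 0 0 -0.172 0.034 0 0;0 0 0 -0.172 0.034 0.03 0;0 0 0 -0.172 0.034 0.07 0;0 0 0 -0.172 0.034 0.11 0;0 0 0 -0.172 0.034 0.14 0;0 0 0 -0.172 0.034 0.14 0"}}

```text
time: 11.5
tool_pos: [0.7073, -0.0345, 0.1006]
orientation: [-0.001, -3.135, -0.002]
ft_force: [-1.5, 0.8, -1.4]
finger_gap: 0.0003
finger_force: 0.0
```

>>> {"fn": "arm_command", "kwargs": {"targets": "0 0 0 0.01 0 0 0;0 0 0 0.02 0 0 0;0 0 0 0.03 0 0 0;0 0 0 0.038 0 0 0;0 0 0 0.046 0 0 0;0 0 0 0.054 0 0 0;0 0 0 0.062 0 0 0;0 0 0 0.07 0 0 0;0 0 0 0.076 0 0 0;0 0 0 0.082 0 0 0"}}

```text
time: 12.75
tool_pos: [0.6283, -0.0345, 0.1035]
orientation: [-0.001, -3.141, -0.0]
ft_force: [-0.3, -0.0, 0.0]
finger_gap: 0.0002
finger_force: 0.2
```

>>> {"fn": "arm_command", "kwargs": {"targets": "0 0 0 0.006 0 0 0;0 0 0 0.012 0 0 0;0 0 0 0.018 0 0 0;0 0 0 0.024 0 0 0;0 0 0 0.03 0 0 0;0 0 0 0.035 0 0 0;0 0 0 0.04 0 0 0;0 0 0 0.04 0 0 0;0 0 0 0.04 0 0 0;0 0 0 0.04 0 0 0"}}

```text
time: 14.0
tool_pos: [0.589, -0.0346, 0.1038]
orientation: [0.001, 3.141, -0.0]
ft_force: [-0.4, 0.7, -0.9]
finger_gap: 0.0001
finger_force: 0.0
```

```bash
python3 - <<'E'
from h import *
import pickle
a=cap('scene');pickle.dump(a,open('s2.pkl','wb'))
cv2.imwrite('pics/s2.png',cv2.resize(a['color'][160:310,230:430,::-1],None,fx=4,fy=4,interpolation=3));print(env.get_state()['tool_pos'])
E
```

```text
[ 0.58898002 -0.03458621  0.10370707]
```

View pics/s2.png

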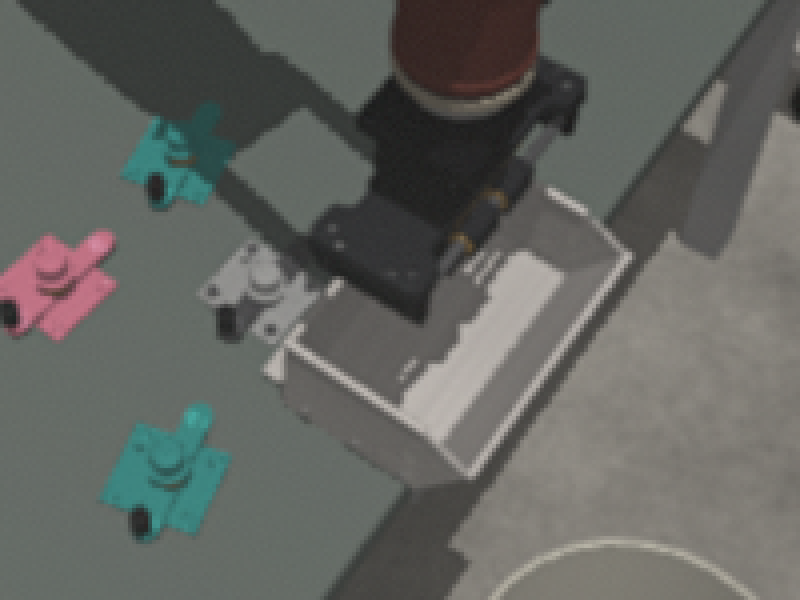

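The bin now appears down, seen from the scene camera. I'll check its rim corners numerically while moving over to the knob.

>>> {"fn": "arm_command", "kwargs": {"targets": "0 0 0 0 0 -0.03 0;0 0 0 0 0 -0.07 0;0 0 0 0 0 -0.11 0;0 0 0 0.03 -0.02 -0.13 0.264;0 0 0 0.07 -0.05 -0.13 0.264;0 0 0 0.1 -0.075 -0.13 0.264;0 0 0 0.119 -0.075 -0.13 0.264;0 0 0 0.119 -0.075 -0.13 0.264;0 0 0 0.119 -0.075 -0.13 0.264;0 0 0 0.119 -0.075 -0.13 0.264"}}

```text
time: 15.3
tool_pos: [0.4704, -0.1092, 0.2337]
orientation: [-0.0, 3.142, 0.0]
ft_force: [-0.1, 0.1, -0.3]
finger_gap: 0.0229
finger_force: 0.0
```

```bash
python3 - <<'E'
from h import *
import pickle
a=pickle.load(open('s2.pkl','rb'))
b=cap('scene')
for X in [(.531,.066,.083),(.531,-.134,.083),(.505,.056,.003),(.505,-.124,.003)]: u,v=proj(a,X);print(X,u,v,'crop',(u-230)*4,(v-160)*4)
cv2.imwrite('pics/s3.png',cv2.resize(b['color'][160:310,230:430,::-1],None,fx=4,fy=4,interpolation=3))
go([.4697,-.1098,.019]);print(env.get_state()['finger_gap'])
E
```

```text
(0.531, 0.066, 0.083) 341.41704369396484 194.0608187235835 crop 445.66817477585937 136.24327489433404
(0.531, -0.134, 0.083) 298.17589501139287 245.4718552302997 crop 272.70358004557147 341.8874209211988
(0.505, 0.056, 0.003) 330.46541101146704 209.1410901603806 crop 401.86164404586816 196.5643606415224
(0.505, -0.124, 0.003) 293.3866364456459 253.38351603695443 crop 253.5465457825835 373.53406414781773
turn [ 0.01 -0.01  0.02] shift [ 0.0006 -0.0006  0.2146] t 15.35
0.023097029828864662
```

View pics/s3.png

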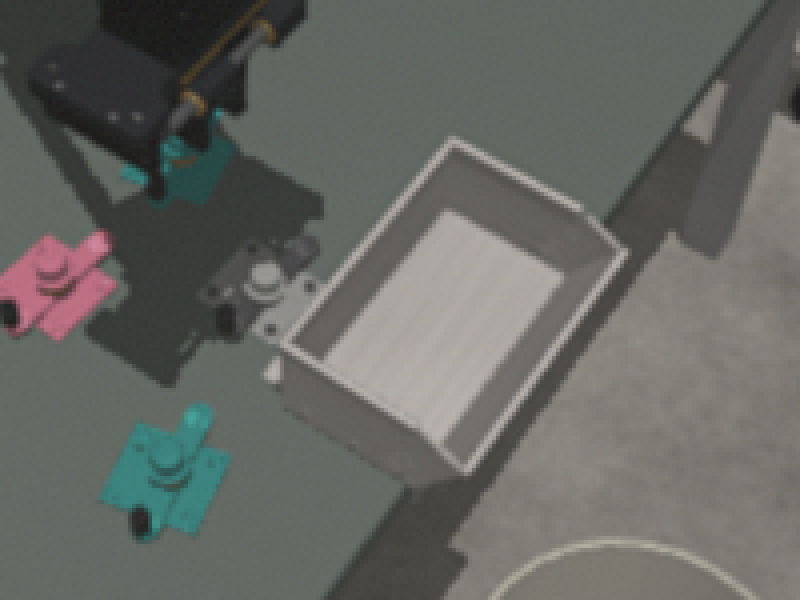

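The bin is flat: its rim corners at (285,345) and (450,140) match the closed prediction within a few mm, and there is no sign of a height difference. Next I'll descend around the knob.

>>> {"fn": "arm_command", "kwargs": {"targets": "0 0 0 0.0005 -0.0005 0.04 0.264;0 0 0 0.0005 -0.0005 0.08 0.264;0 0 0 0.0005 -0.0005 0.12 0.264;0 0 0 0.0005 -0.0005 0.155 0.264;0 0 0 0.0005 -0.0005 0.18 0.264;0 0 0 0.0005 -0.0005 0.195 0.264;0 0 0 0.0005 -0.0005 0.205 0.264;0 0 0 0.0005 -0.0005 0.213 0.264;0 0 0 0.0005 -0.0005 0.215 0.264;0 0 0 0.0005 -0.0005 0.215 0.264"}}

```text
time: 16.6
tool_pos: [0.4697, -0.1102, 0.0191]
orientation: [0.001, 3.141, -0.001]
ft_force: [0.1, -0.0, -0.7]
finger_gap: 0.0229
finger_force: 0.0
```

>>> {"fn": "arm_command", "kwargs": {"targets": "0 0 0 0 0 0 0.264;0 0 0 0 0 0 0.05;0 0 0 0 0 0 0.05;0 0 0 0 0 0 0.05;0 0 0 0 0 0 0.05;0 0 0 0 0 0 0.05;0 0 0 0 0 0 0.05;0 0 0 0 0 0 0.05;0 0 0 0 0 0 0.05;0 0 0 0 0 0 0.05", "force": 12}}

```text
time: 17.85
tool_pos: [0.4696, -0.1109, 0.0191]
orientation: [0.001, 3.141, -0.002]
ft_force: [-1.0, -5.5, 1.9]
finger_gap: 0.0135
finger_force: 12.0
```

```bash
python3 - <<'E'
from h import *
s=env.get_state();p=s['tool_pos'];S=np.array([.4713,-.0685]);print(p,s['finger_gap'])
d=p[:2]-S;r=np.hypot(*d);a0=np.arctan2(-d[0],-d[1]);print(r,a0)
for a in np.linspace(a0,1.601,12)[1:]:
    k=S-r*np.array([np.sin(a),np.cos(a)]);print(np.round([-(k[0]-p[0]),k[1]-p[1]],4))
E
```

```text
[ 0.46964676 -0.11088413  0.01907253] 0.013533064305711464
0.042416356880970736 0.03898625585965511
[0.006  0.0007]
[0.0118 0.0022]
[0.0174 0.0045]
[0.0225 0.0075]
[0.0272 0.0113]
[0.0313 0.0157]
[0.0348 0.0207]
[0.0375 0.026 ]
[0.0394 0.0317]
[0.0405 0.0377]
[0.0407 0.0437]
```

>>> {"fn": "arm_command", "kwargs": {"targets": "0 0 0 0.006 0 0 0.05;0 0 0 0.0118 0.0015 0 0.05;0 0 0 0.0174 0.004 0 0.05;0 0 0 0.0225 0.007 0 0.05;0 0 0 0.0272 0.011 0 0.05;0 0 0 0.0313 0.015 0 0.05;0 0 0 0.0348 0.020 0 0.05;0 0 0 0.0375 0.0255 0 0.05;0 0 0 0.0394 0.031 0 0.05;0 0 0 0.0405 0.037 0 0.05"}}

```text
time: 19.1
tool_pos: [0.4266, -0.0727, 0.018]
orientation: [-0.001, -3.138, -0.001]
ft_force: [-2.7, -3.8, -0.4]
finger_gap: 0.0134
finger_force: 12.0
```

>>> {"fn": "arm_command", "kwargs": {"targets": "0 0 0 0 0.002 0 0.05;0 0 0 0 0.004 0 0.05;0 0 0 0 0.006 0 0.05;0 0 0 0 0.007 0 0.05;0 0 0 0 0.008 0 0.05;0 0 0 0 0.009 0 0.05;0 0 0 0 0.01 0 0.05;0 0 0 0 0.01 0 0.05;0 0 0 0 0.01 0 0.05;0 0 0 0 0.01 0 0.05"}}

```text
time: 20.35
tool_pos: [0.4273, -0.0668, 0.0182]
orientation: [0.002, -3.139, 0.011]
ft_force: [-7.7, -23.4, -4.0]
finger_gap: 0.0133
finger_force: 12.0
```

>>> {"fn": "arm_command", "kwargs": {"targets": "0 0 0 0 -0.003 0 0.05;0 0 0 0 -0.0045 0 0.05;0 0 0 0 -0.0055 0 0.05;0 0 0 0 -0.0055 0 0.264;0 0 0 0 -0.0055 0 0.264;0 0 0 0 -0.0055 0 0.264;0 0 0 0 -0.0055 0 0.264;0 0 0 0 -0.0055 -0.01 0.264;0 0 0 0 -0.0055 -0.03 0.264;0 0 0 0 -0.0055 -0.06 0.264"}}

```text
time: 21.6
tool_pos: [0.4282, -0.0682, 0.0792]
orientation: [-0.001, -3.14, -0.001]
ft_force: [1.0, 0.0, 0.0]
finger_gap: 0.0227
finger_force: 0.0
```

>>> {"fn": "arm_command", "kwargs": {"targets": "0 0 0 0 0 -0.05 0.264;0 0 0 0 0 -0.1 0.264;0 0 0 0 0 -0.15 0.264;0 0 0 -0.03 0 -0.17 0.264;0 0 0 -0.07 0 -0.17 0.264;0 0 0 -0.11 0 -0.17 0.264;0 0 0 -0.13 0 -0.17 0.264;0 0 0 -0.13 0 -0.17 0.264;0 0 0 -0.13 0 -0.17 0.264;0 0 0 -0.13 0 -0.17 0.264"}}

```text
time: 22.85
tool_pos: [0.5581, -0.0685, 0.2491]
orientation: [0.001, 3.141, -0.0]
ft_force: [0.1, -0.2, 0.6]
finger_gap: 0.023
finger_force: 0.0
```

```bash
python3 - <<'E'
from h import *
c=cap('wrist');d=cap('scene')
print(env.get_state()['tool_pos'])
u,v=proj(c,[.4713,-.0685,.02]);u0,v0=int(u)-60,max(0,int(v)-60);print(u0,v0)
a=cv2.resize(c['color'][v0:v0+120,u0:u0+120],None,fx=3.3,fy=3.3,interpolation=3)
b=cv2.resize(d['color'][90:288,200:398],None,fx=2,fy=2,interpolation=3)
cv2.imwrite('pics/f.png',np.hstack([a,b])[:,:,::-1])
E
```

```text
[ 0.55832035 -0.0685638   0.24905743]
258 29
```

View pics/f.png

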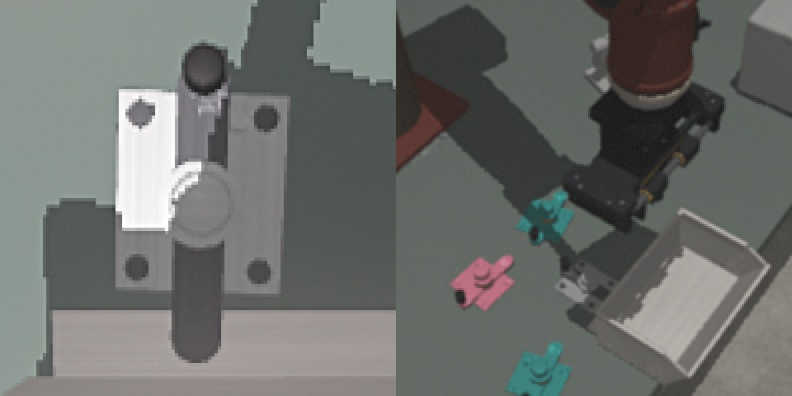

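The left crop shows the strap from its knob at (204,67) to its end at (196,362), lying over the lip and in line with the plate. The cap is level at (201,205), and the right crop shows the bin flat.

```bash
python3 -c "
from h import *
print(job.close_job())"
```

```text
the job is handed in; nothing more can be done
None
```

The job is handed in at about 23 s of the 67 s allowed: the cap is pressed home and level, the bin is flat, and the catch is swung to its stop over the bin's foot lip; the moves stayed well clear of the scale and egg, though I took no final picture of them.

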